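# Reset the bench power box behind its push-latch cover

## Robot

A 6-joint arm with a two-finger parallel gripper is mounted at the origin on the work surface. World frame = base frame: x ahead of the robot, y to its left, z up, the work surface at z = 0. Lengths are in mm, angles in rad, forces in N, time in s.
With the tool pointing down it reaches from about 275 to 750 mm from the base axis. Payload 10.2 kg.
Tool frame: the origin (TCP) lies at the very end of the fingers, on their centre line; the grasp point (between the pads) lies 19 mm behind it; x points along the fingers, y is the direction in which the jaws open and shut, and the axes are right-handed (so a half turn about x gives the same grasp; the last joint's range is limited). The gripper opens to 85 mm and grips with 20 to 120 N. Pads are 22 mm wide; open, the fingers measure 114 mm over their backs; the gripper's body (76 mm by 85 mm) begins 54 mm behind the grasp point. The pads swing forward as they close: fully open they stand 13 mm farther back than shut.
Start: joints at [-1.552, 0.313, 1.498, -0, 1.331, -0.223], TCP at [125.698, -509.736, 231.294] pointing down, gripper open.
Joint ranges: [-2.94, 2.94], [-0.97, 2.17], [0.19, 2.56], [-1.23, 4.37], [0.02, 3.11], [-2.88, 2.88]. Speed limits (rad/s): [2.39, 2.39, 3.01, 3.14, 3.14, 3.14].

## Interface

Orientations are given as a unit quaternion [w, x, y, z].
In Python, from rig import ctrl, viewer, finish_job gives the robot as it stands.
- The arm moves only by the tool carry_out, never from a script. Its argument "targets" is a list of rows, each an object of numbers: "x", "y", "z": the shift along the world's x, y, z in m; "ax", "ay", "az": the turn, a rotation vector about the world's x, y, z in rad; "hand": the opening, from -1 (shut) to 1 (fully open). A call has 1 to 5 rows; each row is the pose to reach, as a shift and turn from the pose commanded when the call began; what a row does not reach only later rows make up. A row lasts 1/8 s, in which the tool goes at most 62.5 mm and 10.7 degrees, less where a joint would pass 70% of its speed; a pose out of reach is approached as far as the arm can. A call with a gripper value outside its range is refused whole. The fingers move at their own pace and stop on an object; "grip_force" is the grip in N (left out, the last holds). Time passes only in rows, so rows that repeat a pose let the fingers close. It gives the time, the measured TCP pose, the force and the opening at its end, in the units of the state.
- ctrl.sense(): the state, without advancing time (a new reading comes with each control period).
- viewer.capture(name): name is "side" or "top"; returns the picture (420x560x3 uint8, blue, green, red); there is no depth.
- viewer.camera_info(name): a dict with "fx", "fy", "cx", "cy" (pixels), "k1" (the pictures are not rectified: a ray, as slopes to the right and down, at radius r is drawn at 1 + k1 r^2 times it, then the intrinsics apply), "R" (3x3) and "t" (3): a world point X has camera coordinates R X + t. Camera axes: x right, y down, z forward; pixel columns grow to the right and rows downward; lengths in mm; the calibration is good to about 2 mm. A picture is of the moment at which its call begins. camera_info takes no time and is no camera call.
- finish_job(): hands the job in, once; it reports no verdict.
The state is a dict: "time_s": time; "joints": joint angles; "dq": joint speeds; "tau": joint torques, N m; "eef_pos": TCP position; "ee_rot": TCP orientation; "force": force on the tool from outside, world axes, zero at the start; "wrist_torque": the same for the moment, N m; "grip_width": opening from 0.0 (shut) to 1.0 (fully open).
Only numpy, scipy, OpenCV 4.12 (cv2) and the standard library are available. Lean on these libraries where they do the work, as an engineer would, in place of code of your own. Each camera call takes 0.05 s, during which the arm holds its last target. There are 200 camera calls.

## Task

The bench power box has tripped: press its yellow push-latch cover in and let go so that it pops open, press the green reset button inside fully down, then push the cover shut and press it in again so that it latches flush with the rim. Press gently with the fingertips; do not pinch, lift or carry anything, and leave the tape measure, glue bottle and screwdriver where they are.

Things in the scene. Friction and masses are not known exactly. Their poses are not given: they have to be found in the camera images.
- powerbox: grey power box fixed to the bench, 150 x 150 mm, open at the top, 9 mm walls, rim 100 mm above the bench. Origin: centre of its underside; z up; x from the hinged edge of its cover to the free edge; y along the hinge. Inside: a black panel 50 mm above the bench with two sockets at the hinge side, a white latch housing at +y (top 83 mm above the bench), and the green button
- cover (a joint): yellow cover, 130 mm from hinge to free edge, 128 wide, 8 thick. Angle, rad: 0 latched and flush, positive open, negative pressed in; range -0.076 to 1.30. Push-push latch: pressed in to its stop (8 mm in at the press mark, under 10 N) and let go, a latched cover swings up by itself to 1.30 within 2 s; an open one, pushed down (2 to 5 N at the mark) and pressed in to the stop, stays flush. Presses short of the stop may not switch it
- cover_press (a point): press mark (a black ring) on the cover's outer face, on its centre line, 110 mm from the hinge and 20 mm from the free edge; moves with the cover. Height 100 mm above the bench when latched
- cover_hinge (a point): centre of the cover's hinge axis, level with the rim and with the shut cover's outer face; 65 mm from the box's centre towards its -x; the axis runs along the box's y. Its frame turns with the cover: x towards the free edge, z out of the outer face
- reset (a joint): green round reset button, 26 mm across, on the panel inside the box; travel in m, 0 up to 0.006 fully down, springs back; about 4 N to press it fully
- reset_top (a point): centre of the green button's top face, 68 mm above the bench when up (32 mm below the rim); 26 mm from the box's centre towards its +x and 22 mm towards its -y; it is pressed straight down
- tape_mid (a point): bystander: yellow tape measure, 66 x 36 x 62 mm, loose on the bench; point at its centre. To be left alone
- glue_mid (a point): bystander: white glue bottle with a red cap, 48 mm across, 110 mm tall, loose on the bench; point at its centre. To be left alone
- driver_grip (a point): bystander: screwdriver with a red handle lying on the bench, about 200 mm long; point at the middle of its handle. To be left alone
Not all that is in view belongs to the job. There is more than one size of the powerbox; the one meant has the size given above.

How it is judged (in metres and radians):
On the way, in this order (a step that is already met when the one before it is completed fails the run):
1. the latched cover is pressed in (value of joint cover below -0.03 rad), for 0.02 s.
2. the cover has popped open (value of joint cover above 1 rad), for 0.2 s.
3. the reset button is pressed down with the cover open (value of joint reset above 0.0045 m and value of joint cover above 0.6 rad), for 0.05 s.
4. the cover is pressed in again (value of joint cover below -0.03 rad), for 0.02 s.
At the end, for the whole second after the job is handed in: the cover is latched flush with the rim (within 0.03 rad, 4 mm at its free edge) with nothing pressing on it, and the button is up again (value of joint cover between -0.03 and 0.03 rad and value of joint reset below 0.002 m); the robot touches nothing.
It fails at once if the tape measure is shifted by more than 20 mm or lifted (distance of tape_mid from where it was at the start of the episode above 0.02 m).
It fails at once if the glue bottle is shifted by more than 20 mm or lifted (distance of glue_mid from where it was at the start of the episode above 0.02 m).
It fails at once if the screwdriver is shifted by more than 20 mm or lifted (distance of driver_grip from where it was at the start of the episode above 0.02 m).
It fails at once if the power box, its cover or its button is hit with more than 60 N (contact force between powerbox and the fingers above 60 N).
It also fails if it takes over 61 s, if anything falls off the work surface, if the arm or the gripper's body presses on something with over 40 N, if the wrist force passes 120 N, or if a joint passes its speed limit or range.

## Working session

There is one attempt and no reset: what is moved stays moved. The work goes in short steps, Python scripts to look and compute and a tool call to move; the robot and the scene stay as the last step left them, time stands still between calls to the robot, and variables do not carry over. Pictures are saved under pics/ and viewed, about 8 in all and at most 12, crops included, and the job is handed in when it is done.

Besides the shell and the picture viewer there is one more tool, called after "Emit:" by a JSON object that holds its "method" and its "body", one argument or row to a line. carry_out: Moves the arm, as the interface text tells. Its arguments: {"type":"object","properties":{"targets":{"type":"array"},"grip_force":{"type":"number"}},"required":["targets"]}

```bash
mkdir -p pics
cat > h.py <<'E'
import numpy as np,cv2
from rig import ctrl,viewer,finish_job
def ray(name,uv):
    c=viewer.camera_info(name);R=np.array(c["R"]);t=np.array(c["t"])
    d=np.array([(uv[0]-c["cx"])/c["fx"],(uv[1]-c["cy"])/c["fy"]]);s=d.copy()
    for _ in range(20): s=d/(1+c["k1"]*(s@s))
    return -R.T@t, R.T@np.array([s[0],s[1],1])
def onz(name,uv,z):
    o,d=ray(name,uv);return o+d*(z-o[2])/d[2]
def proj(name,X):
    c=viewer.camera_info(name);p=np.array(c["R"])@np.array(X,float)+np.array(c["t"]);s=p[:2]/p[2];s=s*(1+c["k1"]*(s@s))
    return np.array([c["fx"]*s[0]+c["cx"],c["fy"]*s[1]+c["cy"]])
E
python3 - <<'E'
from h import *
for n in("side","top"):
    cv2.imwrite(f"pics/{n}0.png",viewer.capture(n)); o,d=ray(n,(280,210)); print(n,o,d)
s=ctrl.sense();print(s)
E
```

```text
side [1169.30846103 -362.74288745  750.28850103] [-0.53333046  0.49769308 -0.68424187]
top [ 387.91640934  130.28712162 1145.6912024 ] [ 0.22821249 -0.00530308 -0.9736462 ]
{'time_s': 0.1, 'joints': array([-1.55240997e+00,  3.13383877e-01,  1.49831548e+00, -1.92944431e-05,
        1.33098413e+00, -2.23396073e-01]), 'dq': array([-0.00073966, -0.00091518, -0.0026366 , -0.00093891, -0.00036865,
       -0.0001519 ]), 'tau': array([ 1.62866883e-03, -4.12905085e+01, -2.60142034e+01, -2.29788729e-04,
        3.11573895e-03,  1.02865368e-05]), 'eef_pos': array([ 125.6841008 , -509.51750191,  230.81468168]), 'ee_rot': array([ 0.08489221,  0.70197857,  0.08566085, -0.70191283]), 'force': array([-0.40032169, -0.05058314,  0.70261671]), 'wrist_torque': array([ 0.02299884,  0.03723198, -0.02799877]), 'grip_width': 1.0027033994019894}
```

View pics/top0.png

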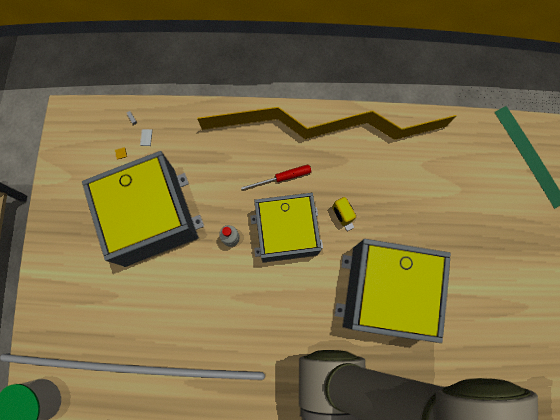

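View pics/side0.png

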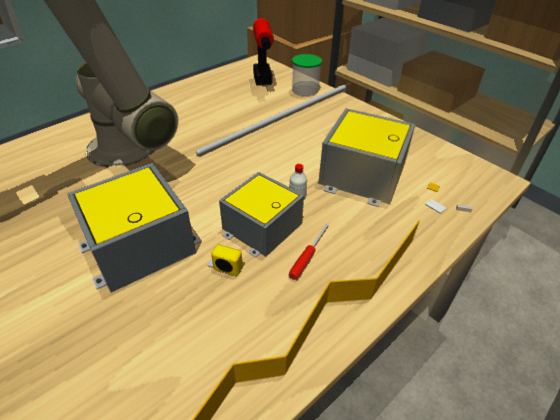

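Candidates with a yellow cover, in the top view: a left box (137,210), a middle box (288,228) and a right box (403,290). The rings are at (125,181), (285,207) and (406,263). I'll measure the size of each cover from colour contours and its height from the two views of its ring.

Run:
```python
from h import *
def blobs(n):
    im=cv2.imread(f"pics/{n}0.png");h=cv2.cvtColor(im,cv2.COLOR_BGR2HSV)
    m=cv2.inRange(h,(26,200,120),(34,255,255))
    out=[]
    for c in cv2.findContours(m,cv2.RETR_EXTERNAL,cv2.CHAIN_APPROX_NONE)[0]:
        if cv2.contourArea(c)<1500: continue
        q=cv2.approxPolyDP(cv2.convexHull(c),0.05*cv2.arcLength(c,True),True)[:,0]
        f=np.zeros(m.shape,np.uint8);cv2.drawContours(f,[c],-1,255,-1);f=cv2.erode(f,np.ones((7,7)))
        hole=(f>0)&(im.max(2)<110)
        ys,xs=np.nonzero(hole);out.append((q,np.array([xs.mean(),ys.mean()])))
    return sorted(out,key=lambda b:b[1][0])
T=blobs("top");S=blobs("side")
S=[S[2],S[1],S[0]]
for (q,r),(qs,rs) in zip(T,S):
    o1,d1=ray("top",r);o2,d2=ray("side",rs)
    a=np.linalg.lstsq(np.c_[d1,-d2],o2-o1,rcond=None)[0]
    p1=o1+a[0]*d1;p2=o2+a[1]*d2;z=(p1+p2)[2]/2
    print("ring",r,rs,((p1+p2)/2).round(1),"gap",np.linalg.norm(p1-p2).round(1))
    for n,qq in(("top",q),("side",qs)):
        P=np.array([onz(n,x,z) for x in qq]);print(n,qq.tolist(),P.round(0)[:,:2].tolist(),np.linalg.norm(P-np.roll(P,-1,0),axis=1).round(0))
im=cv2.imread("pics/top0.png")[170:280,220:370];cv2.imwrite("pics/crop.png",cv2.resize(im,None,fx=5,fy=5,interpolation=cv2.INTER_CUBIC))
```

```text
ring [125.2        179.90909091] [388. 137.] [680.9 504.5 148.5] gap 11.2
top [[156, 158], [179, 225], [109, 251], [89, 184]] [[744.0, 437.0], [577.0, 365.0], [508.0, 529.0], [672.0, 601.0]] [182. 179. 180. 179.]
side [[330, 139], [348, 112], [409, 126], [396, 158]] [[581.0, 368.0], [516.0, 519.0], [684.0, 592.0], [753.0, 432.0]] [164. 183. 175. 184.]
ring [284.77777778 206.62962963] [273.         206.66666667] [641.3 110.5  96.6] gap 5.6
top [[308, 197], [315, 246], [265, 253], [259, 203]] [[670.0, 55.0], [545.0, 35.0], [524.0, 158.0], [650.0, 178.0]] [126. 125. 128. 125.]
side [[258, 175], [297, 195], [265, 223], [225, 199]] [[522.0, 160.0], [647.0, 181.0], [669.0, 57.0], [541.0, 38.0]] [127. 126. 130. 124.]
ring [405.98 262.9 ] [135.42307692 218.57692308] [ 505.3 -176.9  141.4] gap 3.9
top [[369, 246], [443, 258], [435, 335], [360, 324]] [[543.0, -90.0], [518.0, -271.0], [337.0, -245.0], [360.0, -68.0]] [182. 183. 179. 184.]
side [[149, 168], [178, 209], [96, 242], [75, 194]] [[363.0, -64.0], [542.0, -89.0], [515.0, -270.0], [335.0, -245.0]] [181. 184. 182. 184.]
```

View pics/crop.png

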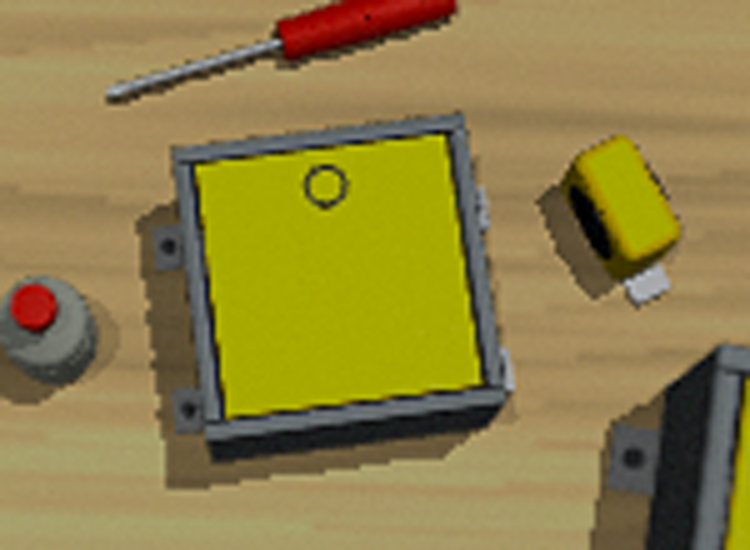

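The middle box is the one: its cover is about 128 mm and its ring is at z≈97 mm. The other two are about 182 mm, with rings at about 145 mm. The crop confirms the ring near its far edge, so the hinge is on the robot side.

```bash
cat >> h.py <<'E'
from scipy.spatial.transform import Rotation as Ro
C=np.array([[ (670,55),(545,35),(524,158),(650,178)],[(669,57),(541,38),(522,160),(647,181)]],float)
E
python3 - <<'E'
from h import *
z=100
P=[np.array([onz("top",x,z) for x in [(308,197),(315,246),(265,253),(259,203)]]),
   np.array([onz("side",x,z) for x in [(265,223),(225,199),(258,175),(297,195)]])]
for p in P: print(p.mean(0).round(1), "yaw",np.arctan2(*((p[0]+p[3]-p[1]-p[2])[1::-1])).round(3))
print("ring",onz("top",(284.8,206.6),z).round(1),onz("side",(273,206.7),z).round(1))
m=(P[0].mean(0)+P[1].mean(0))/2
s=ctrl.sense();w,*v=s["ee_rot"];R=Ro.from_quat([*v,w]).as_matrix();print(R.round(3),"jaw yaw",np.arctan2(R[1,1],R[0,1]))
E
```

```text
[596.7 106.6 100. ] yaw 0.156
[598.  106.6 100. ] yaw 0.16
ring [642.2 112.8 100. ] [642.8 105.4 100. ]
[[-0.     0.239 -0.971]
 [ 0.001 -0.971 -0.239]
 [-1.    -0.001 -0.   ]] jaw yaw -1.329009185989157
```

Emit:
{"method": "carry_out", "body": {
  "targets": [
    {"x": 0.0, "y": 0.0, "z": 0.06, "hand": -1},
    {"x": 0.04, "y": 0.047, "z": 0.07, "hand": -1},
    {"x": 0.08, "y": 0.094, "z": 0.07, "hand": -1},
    {"x": 0.12, "y": 0.142, "z": 0.07, "hand": -1},
    {"x": 0.16, "y": 0.19, "z": 0.07, "hand": -1}
  ],
  "grip_force": 30
}}

```text
invalid input at $.targets[0]: expected keys x, y, z, ax, ay, az, hand
```

Emit:
{"method": "carry_out", "body": {
  "targets": [
    {"x": 0.04, "y": 0.047, "hand": -1},
    {"x": 0.08, "y": 0.094, "hand": -1},
    {"x": 0.12, "y": 0.142, "az": -0.04, "hand": -1},
    {"x": 0.16, "y": 0.19, "az": -0.084, "hand": -1},
    {"x": 0.2, "y": 0.238, "az": -0.084, "hand": -1}
  ]
}}

```text
invalid input at $.targets[0]: expected keys x, y, z, ax, ay, az, hand
```

Emit:
{"method": "carry_out", "body": {
  "targets": [
    {"x": 0.04, "y": 0.048, "hand": -1},
    {"x": 0.08, "y": 0.096, "hand": -1},
    {"x": 0.12, "y": 0.144, "hand": -1},
    {"x": 0.156, "y": 0.195, "hand": -1},
    {"x": 0.156, "y": 0.195, "hand": -1}
  ]
}}

```text
invalid input at $.targets[0]: expected keys x, y, z, ax, ay, az, hand
```

Emit:
{"method": "carry_out", "body": {
  "targets": [
    {"x": 0, "y": 0, "z": 0.06, "ax": 0, "ay": 0, "az": 0, "hand": -1},
    {"x": 0.04, "y": 0.047, "z": 0.07, "ax": 0, "ay": 0, "az": 0, "hand": -1},
    {"x": 0.08, "y": 0.094, "z": 0.07, "ax": 0, "ay": 0, "az": 0, "hand": -1},
    {"x": 0.12, "y": 0.142, "z": 0.07, "ax": 0, "ay": 0, "az": 0, "hand": -1},
    {"x": 0.16, "y": 0.19, "z": 0.07, "ax": 0, "ay": 0, "az": 0, "hand": -1}
  ],
  "grip_force": 30
}}

```text
time_s: 0.72
eef_pos: [286.6, -317.9, 301.1]
ee_rot: [0.085, 0.702, 0.085, -0.702]
force: [0.5, -0.6, 0.1]
grip_width: -0.0
```

Emit:
{"method": "carry_out", "body": {
  "targets": [
    {"x": 0.038, "y": 0.046, "z": 0, "ax": 0, "ay": 0, "az": 0, "hand": -1},
    {"x": 0.076, "y": 0.092, "z": 0, "ax": 0, "ay": 0, "az": 0, "hand": -1},
    {"x": 0.114, "y": 0.138, "z": 0, "ax": 0, "ay": 0, "az": -0.04, "hand": -1},
    {"x": 0.152, "y": 0.184, "z": 0, "ax": 0, "ay": 0, "az": -0.084, "hand": -1},
    {"x": 0.19, "y": 0.23, "z": 0, "ax": 0, "ay": 0, "az": -0.084, "hand": -1}
  ]
}}

```text
time_s: 1.35
eef_pos: [476.6, -87.9, 301.2]
ee_rot: [-0.056, -0.705, -0.056, 0.705]
force: [-0.2, -0.9, 0.7]
grip_width: 0.001
```

Emit:
{"method": "carry_out", "body": {
  "targets": [
    {"x": 0.038, "y": 0.046, "z": 0, "ax": 0, "ay": 0, "az": 0, "hand": -1},
    {"x": 0.076, "y": 0.092, "z": -0.04, "ax": 0, "ay": 0, "az": 0, "hand": -1},
    {"x": 0.114, "y": 0.138, "z": -0.08, "ax": 0, "ay": 0, "az": 0, "hand": -1},
    {"x": 0.152, "y": 0.184, "z": -0.12, "ax": 0, "ay": 0, "az": 0, "hand": -1},
    {"x": 0.165, "y": 0.204, "z": -0.16, "ax": 0, "ay": 0, "az": 0, "hand": -1}
  ]
}}

```text
time_s: 1.98
eef_pos: [638.0, 110.6, 148.1]
ee_rot: [0.056, 0.705, 0.056, -0.704]
force: [0.5, -1.2, 0.3]
grip_width: 0.001
```

Run:
```python
from h import *
s=ctrl.sense();print(s["eef_pos"],s["force"],s["joints"].round(2))
a=viewer.capture("top")[150:300,200:400];b=viewer.capture("side")[80:300,180:380]
cv2.imwrite("pics/p1.png",np.hstack([cv2.resize(a,(400,300)),cv2.resize(b,(400,300))]))
```

```text
[637.95001871 110.59785256 148.09549252] [ 0.48426781 -1.18032709  0.29404044] [-0.01  0.65  1.2   0.    1.29  1.4 ]
```

View pics/p1.png

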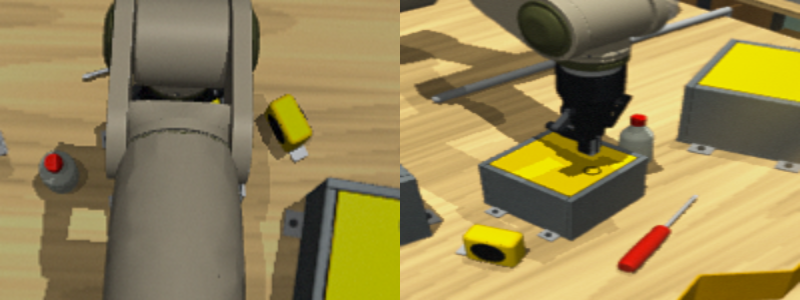

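In the side view the closed fingers stand just above the ring, at (592,170) in this picture. Now I'll descend and press.

Emit:
{"method": "carry_out", "body": {
  "targets": [
    {"x": 0, "y": 0, "z": -0.02, "ax": 0, "ay": 0, "az": 0, "hand": -1},
    {"x": 0, "y": 0, "z": -0.031, "ax": 0, "ay": 0, "az": 0, "hand": -1},
    {"x": 0, "y": 0, "z": -0.036, "ax": 0, "ay": 0, "az": 0, "hand": -1},
    {"x": 0, "y": 0, "z": -0.04, "ax": 0, "ay": 0, "az": 0, "hand": -1},
    {"x": 0, "y": 0, "z": -0.041, "ax": 0, "ay": 0, "az": 0, "hand": -1}
  ]
}}

```text
time_s: 2.7
eef_pos: [636.9, 108.7, 108.5]
ee_rot: [0.056, 0.705, 0.056, -0.705]
force: [0.1, -0.1, 0.6]
grip_width: 0.003
```

Emit:
{"method": "carry_out", "body": {
  "targets": [
    {"x": 0, "y": 0, "z": -0.003, "ax": 0, "ay": 0, "az": 0, "hand": -1},
    {"x": 0, "y": 0, "z": -0.006, "ax": 0, "ay": 0, "az": 0, "hand": -1},
    {"x": 0, "y": 0, "z": -0.007, "ax": 0, "ay": 0, "az": 0, "hand": -1}
  ]
}}

```text
time_s: 3.08
eef_pos: [636.7, 108.9, 100.9]
ee_rot: [-0.056, -0.705, -0.056, 0.705]
force: [-0.4, 0.6, 0.6]
grip_width: 0.001
```

Emit:
{"method": "carry_out", "body": {
  "targets": [
    {"x": 0.004, "y": 0.004, "z": 0, "ax": 0, "ay": 0, "az": 0, "hand": -1},
    {"x": 0.004, "y": 0.004, "z": -0.003, "ax": 0, "ay": 0, "az": 0, "hand": -1},
    {"x": 0.004, "y": 0.004, "z": -0.005, "ax": 0, "ay": 0, "az": 0, "hand": -1},
    {"x": 0.004, "y": 0.004, "z": -0.007, "ax": 0, "ay": 0, "az": 0, "hand": -1}
  ]
}}

```text
time_s: 3.58
eef_pos: [641.0, 113.0, 94.4]
ee_rot: [0.056, 0.705, 0.056, -0.705]
force: [1.9, 2.1, 2.1]
grip_width: -0.001
```

Emit:
{"method": "carry_out", "body": {
  "targets": [
    {"x": 0, "y": 0, "z": -0.001, "ax": 0, "ay": 0, "az": 0, "hand": -1},
    {"x": 0, "y": 0, "z": -0.002, "ax": 0, "ay": 0, "az": 0, "hand": -1}
  ]
}}

```text
time_s: 3.82
eef_pos: [640.8, 112.9, 92.2]
ee_rot: [0.056, 0.705, 0.056, -0.705]
force: [1.4, 2.3, 5.7]
grip_width: -0.003
```

Emit:
{"method": "carry_out", "body": {
  "targets": [
    {"x": 0, "y": 0, "z": -0.001, "ax": 0, "ay": 0, "az": 0, "hand": -1},
    {"x": 0, "y": 0, "z": -0.002, "ax": 0, "ay": 0, "az": 0, "hand": -1}
  ]
}}

```text
time_s: 4.08
eef_pos: [640.9, 112.9, 91.9]
ee_rot: [0.056, 0.705, 0.056, -0.705]
force: [-5.4, 1.5, 18.1]
grip_width: 0.002
```

Emit:
{"method": "carry_out", "body": {
  "targets": [
    {"x": 0.02, "y": 0.003, "z": 0.04, "ax": 0, "ay": 0, "az": 0, "hand": -1},
    {"x": 0.065, "y": 0.01, "z": 0.06, "ax": 0, "ay": 0, "az": 0, "hand": -1},
    {"x": 0.085, "y": 0.013, "z": 0.07, "ax": 0, "ay": 0, "az": 0, "hand": -1},
    {"x": 0.085, "y": 0.013, "z": 0.09, "ax": 0, "ay": 0, "az": 0, "hand": -1},
    {"x": 0.085, "y": 0.013, "z": 0.11, "ax": 0, "ay": 0, "az": 0, "hand": -1}
  ]
}}

```text
time_s: 4.7
eef_pos: [725.5, 125.5, 199.5]
ee_rot: [-0.056, -0.704, -0.055, 0.706]
force: [0.6, 0.8, 0.4]
grip_width: 0.003
```

Emit:
{"method": "carry_out", "body": {
  "targets": [
    {"x": 0, "y": 0, "z": 0.03, "ax": 0, "ay": 0, "az": 0, "hand": -1},
    {"x": 0, "y": 0, "z": 0.06, "ax": 0, "ay": 0, "az": 0, "hand": -1},
    {"x": 0, "y": 0, "z": 0.06, "ax": 0, "ay": 0, "az": 0, "hand": -1},
    {"x": 0, "y": 0, "z": 0.06, "ax": 0, "ay": 0, "az": 0, "hand": -1},
    {"x": 0, "y": 0, "z": 0.06, "ax": 0, "ay": 0, "az": 0, "hand": -1}
  ]
}}

```text
time_s: 5.32
eef_pos: [725.4, 125.8, 258.4]
ee_rot: [-0.056, -0.704, -0.056, 0.706]
force: [-0.1, 0.7, -0.2]
grip_width: 0.005
```

Emit:
{"method": "carry_out", "body": {
  "targets": [
    {"x": 0, "y": 0, "z": 0, "ax": 0, "ay": 0, "az": 0, "hand": -1},
    {"x": 0, "y": 0, "z": 0, "ax": 0, "ay": 0, "az": 0, "hand": -1},
    {"x": 0, "y": 0, "z": 0, "ax": 0, "ay": 0, "az": 0, "hand": -1},
    {"x": 0, "y": 0, "z": 0, "ax": 0, "ay": 0, "az": 0, "hand": -1},
    {"x": 0, "y": 0, "z": 0, "ax": 0, "ay": 0, "az": 0, "hand": -1}
  ]
}}

```text
time_s: 5.95
eef_pos: [725.8, 125.9, 260.2]
ee_rot: [-0.056, -0.705, -0.056, 0.705]
force: [0.2, 0.3, 0.1]
grip_width: -0.001
```

Run:
```python
from h import *
im=viewer.capture("side");cv2.imwrite("pics/p2full.png",im)
cv2.imwrite("pics/p2.png",cv2.resize(im[60:300,160:420],None,fx=2.4,fy=2.4))
s=ctrl.sense();print(s["eef_pos"],s["force"],s["joints"].round(2))
```

```text
[725.75739516 125.89905583 260.16952066] [ 0.50137749  0.38437051 -0.74950397] [0.01 0.85 0.57 0.   1.73 1.43]
```

View pics/p2.png

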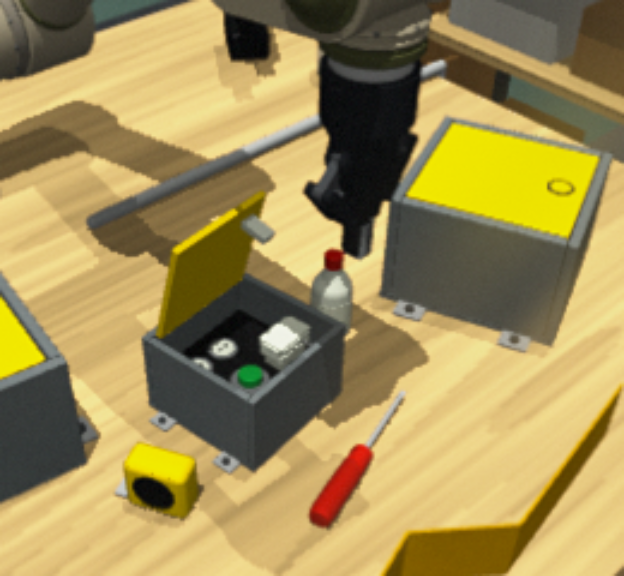

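The cover stands open. The green button shows at crop (250,375) and the grey latch hook on the cover at (257,230). I'll check the button's position, then go above it.

Run:
```python
from h import *
im=cv2.imread("pics/p2full.png");h=cv2.cvtColor(im,cv2.COLOR_BGR2HSV)
m=cv2.inRange(h,(50,120,60),(75,255,255));m[:180]=0;m[:,:220]=0;m[:,320:]=0
n,l,st,c=cv2.connectedComponentsWithStats(m);i=1+st[1:,4].argmax();print(st[i],c[i],onz("side",c[i],66).round(1),proj("side",(626,89,68)))
```

```text
[259 212  10  10  84] [263.70238095 216.30952381] [626.3  89.7  66. ] [263.38981915 215.80468122]
```

Emit:
{"method": "carry_out", "body": {
  "targets": [
    {"x": -0.02, "y": -0.008, "z": -0.02, "ax": -0.012, "ay": 0.074, "az": 0, "hand": -1},
    {"x": -0.05, "y": -0.02, "z": -0.05, "ax": -0.024, "ay": 0.148, "az": 0, "hand": -1},
    {"x": -0.08, "y": -0.03, "z": -0.09, "ax": -0.024, "ay": 0.148, "az": 0, "hand": -1},
    {"x": -0.099, "y": -0.037, "z": -0.13, "ax": -0.024, "ay": 0.148, "az": 0, "hand": -1},
    {"x": -0.099, "y": -0.037, "z": -0.13, "ax": -0.024, "ay": 0.148, "az": 0, "hand": -1}
  ]
}}

```text
time_s: 6.62
eef_pos: [624.9, 88.7, 128.2]
ee_rot: [-0.059, -0.648, -0.051, 0.758]
force: [1.0, 0.6, 1.2]
grip_width: 0.004
```

Run:
```python
from h import *
im=viewer.capture("side");cv2.imwrite("pics/p3.png",cv2.resize(im[60:300,160:420],None,fx=2.4,fy=2.4))
s=ctrl.sense();print(s["eef_pos"],s["force"],s["joints"].round(2))
```

```text
[627.05061087  88.87257371 130.80574909] [-0.29403273  0.55547749  1.40495568] [-0.03  0.72  1.13 -0.03  1.44  1.39]
```

View pics/p3.png

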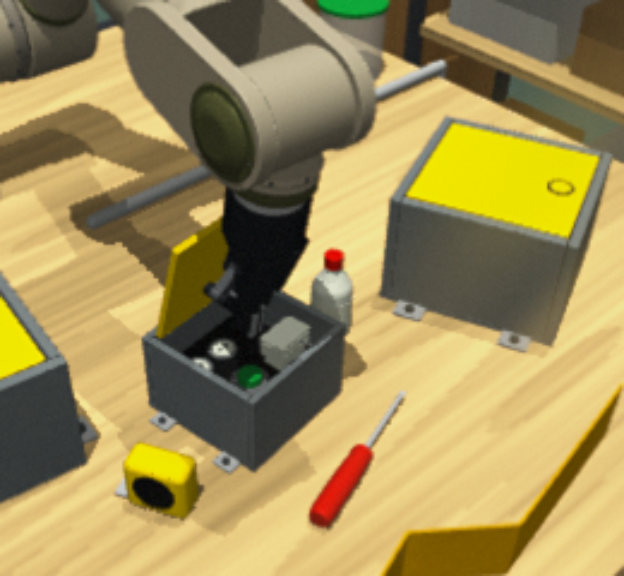

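Emit:
{"method": "carry_out", "body": {
  "targets": [
    {"x": -0.003, "y": 0.001, "z": -0.02, "ax": 0, "ay": 0, "az": 0, "hand": -1},
    {"x": -0.003, "y": 0.001, "z": -0.035, "ax": 0, "ay": 0, "az": 0, "hand": -1},
    {"x": -0.003, "y": 0.001, "z": -0.048, "ax": 0, "ay": 0, "az": 0, "hand": -1},
    {"x": -0.003, "y": 0.001, "z": -0.055, "ax": 0, "ay": 0, "az": 0, "hand": -1},
    {"x": -0.003, "y": 0.001, "z": -0.058, "ax": 0, "ay": 0, "az": 0, "hand": -1}
  ]
}}

```text
time_s: 7.3
eef_pos: [624.0, 89.9, 72.1]
ee_rot: [-0.06, -0.65, -0.051, 0.756]
force: [-0.1, 0.7, 1.9]
grip_width: 0.0
```

Run:
```python
from h import *
im=viewer.capture("side");cv2.imwrite("pics/p4.png",cv2.resize(im[60:300,160:420],None,fx=2.4,fy=2.4))
s=ctrl.sense();print(s["eef_pos"],s["force"],s["joints"].round(2))
```

```text
[623.8938197   89.87562571  72.05803803] [0.35515167 0.36479214 0.99892466] [-0.03  0.78  1.19 -0.03  1.32  1.39]
```

View pics/p4.png

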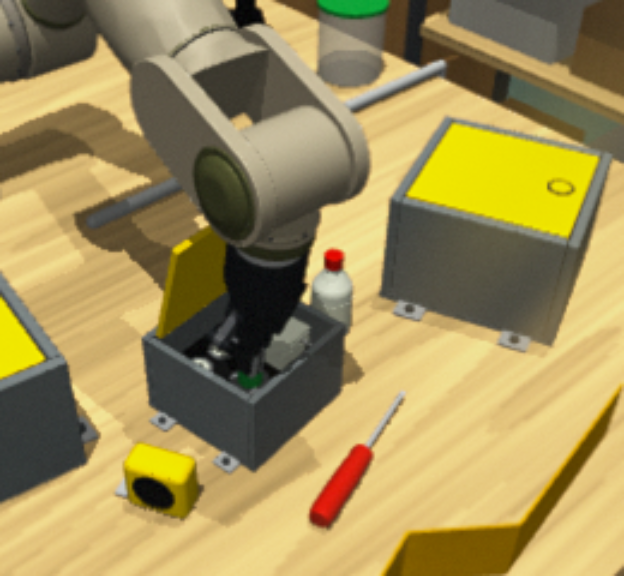

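The fingers are on the button at crop (250,378) and the cover, at (190,270), is still open. Now I'll press.

Emit:
{"method": "carry_out", "body": {
  "targets": [
    {"x": 0, "y": 0, "z": -0.003, "ax": 0, "ay": 0, "az": 0, "hand": -1},
    {"x": 0, "y": 0, "z": -0.006, "ax": 0, "ay": 0, "az": 0, "hand": -1},
    {"x": 0, "y": 0, "z": -0.008, "ax": 0, "ay": 0, "az": 0, "hand": -1}
  ]
}}

```text
time_s: 7.72
eef_pos: [624.3, 89.9, 66.4]
ee_rot: [-0.06, -0.651, -0.051, 0.755]
force: [-7.4, 0.5, 23.1]
grip_width: 0.002
```

Emit:
{"method": "carry_out", "body": {
  "targets": [
    {"x": 0, "y": 0, "z": -0.001, "ax": 0, "ay": 0, "az": 0, "hand": -1},
    {"x": 0, "y": 0, "z": -0.002, "ax": 0, "ay": 0, "az": 0, "hand": -1}
  ]
}}

```text
time_s: 7.98
eef_pos: [624.4, 89.9, 66.1]
ee_rot: [-0.06, -0.651, -0.051, 0.755]
force: [-10.0, -0.7, 30.8]
grip_width: 0.002
```

Run:
```python
from h import *
im=viewer.capture("side");cv2.imwrite("pics/p5.png",cv2.resize(im[150:270,210:320],None,fx=5,fy=5,interpolation=cv2.INTER_CUBIC))
s=ctrl.sense();print(s["eef_pos"],s["force"],s["wrist_torque"])
```

```text
[624.3557616   89.90759498  66.24160843] [-9.89401244 -0.05654561 27.32281223] [-0.10087931  2.12994246 -0.02748342]
```

View pics/p5.png

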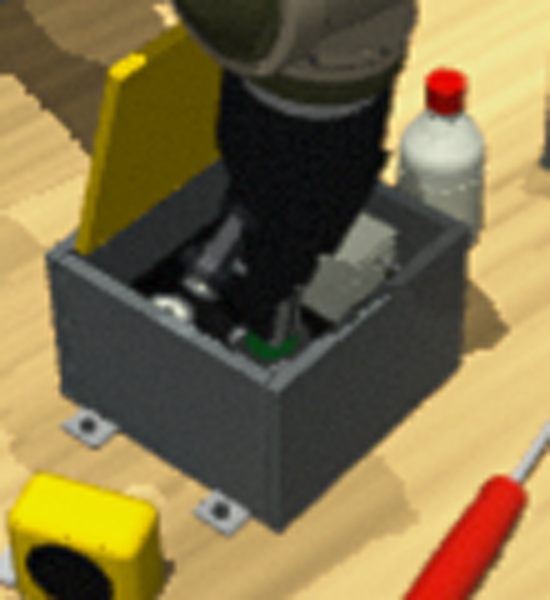

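It went stiff at TCP z≈66 mm, but a full press with this tilt should be near 63.6. The stop could be something other than the button, so I'll back off, square the tool up and press again in small steps.

Emit:
{"method": "carry_out", "body": {
  "targets": [
    {"x": 0, "y": 0, "z": 0.01, "ax": 0, "ay": 0, "az": 0, "hand": -1},
    {"x": 0.001, "y": 0, "z": 0.014, "ax": 0.012, "ay": -0.074, "az": 0, "hand": -1},
    {"x": 0.003, "y": 0, "z": 0.014, "ax": 0.023, "ay": -0.144, "az": 0, "hand": -1},
    {"x": 0.003, "y": 0, "z": 0.01, "ax": 0.023, "ay": -0.144, "az": 0, "hand": -1},
    {"x": 0.003, "y": 0, "z": 0.01, "ax": 0.023, "ay": -0.144, "az": 0, "hand": -1}
  ]
}}

```text
time_s: 8.65
eef_pos: [626.6, 89.8, 71.7]
ee_rot: [-0.056, -0.703, -0.055, 0.707]
force: [-0.3, -0.5, 0.8]
grip_width: -0.002
```

Emit:
{"method": "carry_out", "body": {
  "targets": [
    {"x": 0, "y": 0, "z": -0.001, "ax": 0, "ay": 0, "az": 0, "hand": -1},
    {"x": 0, "y": 0, "z": -0.002, "ax": 0, "ay": 0, "az": 0, "hand": -1}
  ]
}}

```text
time_s: 8.9
eef_pos: [626.9, 89.9, 70.0]
ee_rot: [-0.056, -0.703, -0.055, 0.706]
force: [-0.9, -0.9, 1.7]
grip_width: 0.002
```

Emit:
{"method": "carry_out", "body": {
  "targets": [
    {"x": 0, "y": 0, "z": -0.001, "ax": 0, "ay": 0, "az": 0, "hand": -1},
    {"x": 0, "y": 0, "z": -0.002, "ax": 0, "ay": 0, "az": 0, "hand": -1}
  ]
}}

```text
time_s: 9.15
eef_pos: [626.9, 89.9, 68.2]
ee_rot: [-0.056, -0.704, -0.055, 0.706]
force: [-1.3, -0.0, 2.4]
grip_width: 0.003
```

Emit:
{"method": "carry_out", "body": {
  "targets": [
    {"x": 0, "y": 0, "z": -0.001, "ax": 0, "ay": 0, "az": 0, "hand": -1},
    {"x": 0, "y": 0, "z": -0.002, "ax": 0, "ay": 0, "az": 0, "hand": -1}
  ]
}}

```text
time_s: 9.4
eef_pos: [626.9, 89.9, 66.3]
ee_rot: [-0.056, -0.704, -0.055, 0.706]
force: [-0.7, -0.4, 4.0]
grip_width: -0.001
```

Emit:
{"method": "carry_out", "body": {
  "targets": [
    {"x": 0, "y": 0, "z": -0.001, "ax": 0, "ay": 0, "az": 0, "hand": -1},
    {"x": 0, "y": 0, "z": -0.002, "ax": 0, "ay": 0, "az": 0, "hand": -1}
  ]
}}

```text
time_s: 9.65
eef_pos: [627.0, 89.9, 65.8]
ee_rot: [-0.056, -0.704, -0.055, 0.706]
force: [-7.2, -1.3, 19.1]
grip_width: 0.003
```

Emit:
{"method": "carry_out", "body": {
  "targets": [
    {"x": 0, "y": 0, "z": -0.001, "ax": 0, "ay": 0, "az": 0, "hand": -1},
    {"x": 0, "y": 0, "z": -0.001, "ax": 0, "ay": 0, "az": 0, "hand": -1}
  ]
}}

```text
time_s: 9.9
eef_pos: [627.0, 89.9, 65.7]
ee_rot: [-0.056, -0.704, -0.055, 0.706]
force: [-8.8, -1.3, 21.1]
grip_width: 0.001
```

Run:
```python
from h import *
im=cv2.imread("pics/p2full.png");ex=np.array([.9875,.157]);ey=np.array([-.157,.9875]);c=np.array([597,106.6])
h=cv2.cvtColor(im,cv2.COLOR_BGR2HSV);m=((h[...,2]>110)&(h[...,1]<70)).astype(np.uint8);m[:170]=0;m[225:]=0;m[:,:225]=0;m[:,298:]=0
n,l,st,ce=cv2.connectedComponentsWithStats(m)
for i in range(1,n):
    if st[i,4]>15:
        ys,xs=np.nonzero(l==i);print(st[i])
        for k in(xs.argmin(),xs.argmax(),ys.argmin(),ys.argmax()):
            d=onz("side",(xs[k],ys[k]),83)[:2]-c;print((xs[k],ys[k]),"box xy at z83",(d@ex).round(),(d@ey).round())
d=np.array([627,89.9])-c;print("tcp box",d@ex,d@ey)
```

```text
[290 174   8  18  81]
(np.int64(290), np.int64(178)) box xy at z83 -3.0 122.0
(np.int64(297), np.int64(174)) box xy at z83 1.0 148.0
(np.int64(297), np.int64(174)) box xy at z83 1.0 148.0
(np.int64(297), np.int64(191)) box xy at z83 43.0 91.0
[268 192  21  20 241]
(np.int64(268), np.int64(200)) box xy at z83 8.0 17.0
(np.int64(288), np.int64(196)) box xy at z83 37.0 61.0
(np.int64(279), np.int64(192)) box xy at z83 10.0 58.0
(np.int64(276), np.int64(211)) box xy at z83 49.0 -1.0
[248 201  10   8  61]
(np.int64(248), np.int64(204)) box xy at z83 -20.0 -26.0
(np.int64(257), np.int64(203)) box xy at z83 -6.0 -9.0
(np.int64(253), np.int64(201)) box xy at z83 -18.0 -10.0
(np.int64(250), np.int64(208)) box xy at z83 -7.0 -34.0
[225 203  39  22 106]
(np.int64(225), np.int64(203)) box xy at z83 -67.0 -60.0
(np.int64(263), np.int64(224)) box xy at z83 53.0 -55.0
(np.int64(225), np.int64(203)) box xy at z83 -67.0 -60.0
(np.int64(259), np.int64(224)) box xy at z83 46.0 -61.0
[266 203  27  22  77]
(np.int64(266), np.int64(223)) box xy at z83 57.0 -48.0
(np.int64(292), np.int64(203)) box xy at z83 61.0 46.0
(np.int64(291), np.int64(203)) box xy at z83 59.0 45.0
(np.int64(266), np.int64(224)) box xy at z83 59.0 -51.0
tcp box 27.003100000000003 -21.20124999999999
```

Emit:
{"method": "carry_out", "body": {
  "targets": [
    {"x": 0, "y": 0, "z": 0.006, "ax": 0, "ay": 0, "az": 0, "hand": -1},
    {"x": 0, "y": -0.006, "z": 0.012, "ax": 0, "ay": 0, "az": 0, "hand": -1},
    {"x": 0, "y": -0.006, "z": 0.012, "ax": 0, "ay": 0, "az": 0, "hand": -1}
  ]
}}

```text
time_s: 10.28
eef_pos: [626.8, 83.3, 75.1]
ee_rot: [-0.056, -0.703, -0.055, 0.706]
force: [0.3, -0.0, 0.1]
grip_width: 0.003
```

Emit:
{"method": "carry_out", "body": {
  "targets": [
    {"x": 0, "y": 0, "z": -0.003, "ax": 0, "ay": 0, "az": 0, "hand": -1},
    {"x": 0, "y": 0, "z": -0.003, "ax": 0, "ay": 0, "az": 0, "hand": -1}
  ]
}}

```text
time_s: 10.52
eef_pos: [626.6, 83.8, 71.6]
ee_rot: [-0.056, -0.703, -0.055, 0.707]
force: [-1.1, -0.8, 1.0]
grip_width: 0.004
```

Emit:
{"method": "carry_out", "body": {
  "targets": [
    {"x": 0, "y": 0, "z": -0.003, "ax": 0, "ay": 0, "az": 0, "hand": -1},
    {"x": 0, "y": 0, "z": -0.003, "ax": 0, "ay": 0, "az": 0, "hand": -1}
  ]
}}

```text
time_s: 10.78
eef_pos: [626.7, 83.9, 69.0]
ee_rot: [-0.056, -0.703, -0.055, 0.706]
force: [-0.7, -0.1, 2.5]
grip_width: 0.002
```

Emit:
{"method": "carry_out", "body": {
  "targets": [
    {"x": 0, "y": 0, "z": -0.002, "ax": 0, "ay": 0, "az": 0, "hand": -1},
    {"x": 0, "y": 0, "z": -0.002, "ax": 0, "ay": 0, "az": 0, "hand": -1}
  ]
}}

```text
time_s: 11.02
eef_pos: [626.8, 83.9, 67.2]
ee_rot: [-0.056, -0.703, -0.055, 0.706]
force: [-1.1, -0.7, 2.3]
grip_width: 0.004
```

Emit:
{"method": "carry_out", "body": {
  "targets": [
    {"x": 0, "y": 0, "z": -0.002, "ax": 0, "ay": 0, "az": 0, "hand": -1},
    {"x": 0, "y": 0, "z": -0.002, "ax": 0, "ay": 0, "az": 0, "hand": -1}
  ]
}}

```text
time_s: 11.28
eef_pos: [626.8, 83.9, 66.0]
ee_rot: [-0.056, -0.704, -0.055, 0.706]
force: [-4.4, -0.3, 9.1]
grip_width: -0.001
```

The stop stays at z≈66 mm after a 6 mm sideways shift, so it is a flat face, and the spring seems to be felt from above 68 mm. I'll confirm that with averaged force readings at a few heights.

```bash
cat > avg.py <<'E'
from h import *
F=[];Z=[]
for _ in range(8):
    viewer.capture("side");s=ctrl.sense();F.append(s["force"]);Z.append(s["eef_pos"][2])
print(s["time_s"],np.mean(Z).round(2),np.mean(F,0).round(2),np.std(F,0).round(2))
E
python3 avg.py
```

```text
11.675 65.98 [-3.6  -0.57  9.43] [0.51 0.37 0.37]
```

Emit:
{"method": "carry_out", "body": {
  "targets": [
    {"x": 0, "y": 0.003, "z": 0.003, "ax": 0, "ay": 0, "az": 0, "hand": -1},
    {"x": 0, "y": 0.003, "z": 0.003, "ax": 0, "ay": 0, "az": 0, "hand": -1}
  ]
}}

```text
time_s: 11.92
eef_pos: [627.0, 87.1, 68.4]
ee_rot: [-0.056, -0.704, -0.056, 0.706]
force: [0.6, -0.8, 1.8]
grip_width: 0.003
```

```bash
python3 avg.py
```

```text
12.325 68.17 [1.76 0.53 2.67] [0.21 0.59 0.5 ]
```

Emit:
{"method": "carry_out", "body": {
  "targets": [
    {"x": 0, "y": 0, "z": 0.002, "ax": 0, "ay": 0, "az": 0, "hand": -1},
    {"x": 0, "y": 0, "z": 0.002, "ax": 0, "ay": 0, "az": 0, "hand": -1}
  ]
}}

```text
time_s: 12.58
eef_pos: [626.7, 86.9, 70.2]
ee_rot: [-0.056, -0.703, -0.056, 0.706]
force: [0.1, 0.9, 0.8]
grip_width: 0.001
```

```bash
python3 avg.py
```

```text
12.975 70.07 [0.55 0.63 1.77] [0.67 0.43 0.42]
```

Emit:
{"method": "carry_out", "body": {
  "targets": [
    {"x": 0, "y": 0, "z": 0.004, "ax": 0, "ay": 0, "az": 0, "hand": -1},
    {"x": 0, "y": 0, "z": 0.004, "ax": 0, "ay": 0, "az": 0, "hand": -1}
  ]
}}

```text
time_s: 13.22
eef_pos: [626.6, 86.8, 74.3]
ee_rot: [-0.056, -0.703, -0.055, 0.706]
force: [-0.5, 0.6, -0.8]
grip_width: -0.003
```

```bash
python3 avg.py
```

```text
13.625 74.02 [-0.02 -0.01  0.2 ] [0.71 0.61 0.63]
```

The averaged forces are 0.2 N at z=74, 1.8 N at 70, 2.7 N at 68 and about 4 N at 66, where it goes rigid. That is the roughly 6 mm, 4 N button travelling to its stop, so the button was fully pressed. Now I'll go up, over and behind the open cover.

Emit:
{"method": "carry_out", "body": {
  "targets": [
    {"x": 0.01, "y": 0.002, "z": 0.05, "ax": 0, "ay": 0, "az": 0, "hand": -1},
    {"x": 0.02, "y": 0.003, "z": 0.1, "ax": 0, "ay": 0, "az": 0, "hand": -1},
    {"x": 0.02, "y": 0.003, "z": 0.15, "ax": 0, "ay": 0, "az": 0, "hand": -1},
    {"x": 0.02, "y": 0.005, "z": 0.2, "ax": 0, "ay": 0, "az": 0, "hand": -1},
    {"x": 0.01, "y": 0.01, "z": 0.21, "ax": 0, "ay": 0, "az": 0, "hand": -1}
  ]
}}

```text
time_s: 14.25
eef_pos: [637.5, 96.8, 287.6]
ee_rot: [0.056, 0.706, 0.055, -0.704]
force: [-0.6, -1.0, 0.2]
grip_width: -0.001
```

Emit:
{"method": "carry_out", "body": {
  "targets": [
    {"x": -0.04, "y": 0, "z": 0, "ax": 0, "ay": 0, "az": 0, "hand": -1},
    {"x": -0.08, "y": 0, "z": 0, "ax": 0, "ay": 0, "az": 0, "hand": -1},
    {"x": -0.113, "y": 0, "z": 0, "ax": 0, "ay": 0, "az": 0, "hand": -1},
    {"x": -0.113, "y": 0, "z": 0, "ax": 0, "ay": 0, "az": 0, "hand": -1}
  ]
}}

```text
time_s: 14.75
eef_pos: [522.0, 97.2, 284.1]
ee_rot: [-0.056, -0.703, -0.056, 0.707]
force: [-0.6, -0.0, 0.9]
grip_width: 0.0
```

Run:
```python
from h import *
im=viewer.capture("side");cv2.imwrite("pics/p6.png",cv2.resize(im[60:300,160:420],None,fx=2.4,fy=2.4))
s=ctrl.sense();print(s["eef_pos"],s["force"],s["joints"].round(2))
```

```text
[523.16385963  97.03362351 283.98888198] [-0.06381685  0.54379488 -0.03560356] [-0.04  0.3   1.38 -0.    1.47  1.38]
```

View pics/p6.png

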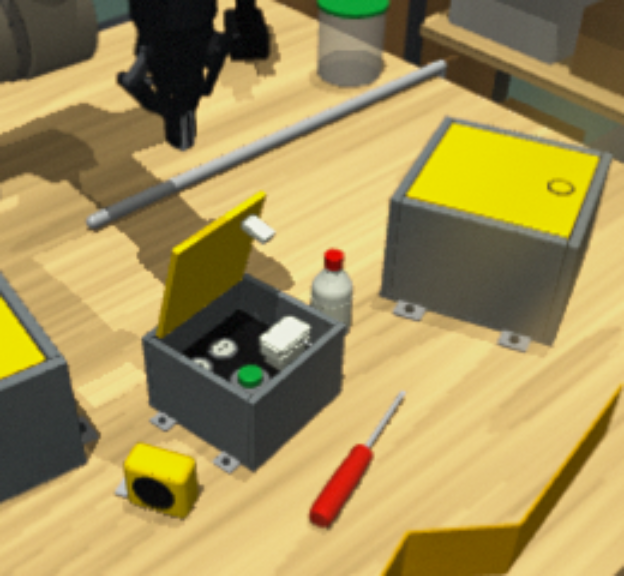

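Nothing else has moved. The fingers are behind and above the cover, at crop (180,140). Now I'll go down behind it and sweep it shut.

Emit:
{"method": "carry_out", "body": {
  "targets": [
    {"x": 0, "y": 0, "z": -0.04, "ax": 0, "ay": 0, "az": 0, "hand": -1},
    {"x": 0, "y": 0, "z": -0.08, "ax": 0, "ay": 0, "az": 0, "hand": -1},
    {"x": 0, "y": 0, "z": -0.08, "ax": 0, "ay": 0, "az": 0, "hand": -1},
    {"x": 0.013, "y": 0.001, "z": -0.08, "ax": 0, "ay": 0, "az": 0, "hand": -1},
    {"x": 0.026, "y": 0.002, "z": -0.082, "ax": 0, "ay": 0, "az": 0, "hand": -1}
  ]
}}

```text
time_s: 15.42
eef_pos: [551.3, 98.9, 204.1]
ee_rot: [-0.056, -0.704, -0.055, 0.705]
force: [-0.3, -0.0, -0.1]
grip_width: -0.002
```

Emit:
{"method": "carry_out", "body": {
  "targets": [
    {"x": 0.011, "y": 0.002, "z": -0.006, "ax": 0, "ay": 0, "az": 0, "hand": -1},
    {"x": 0.022, "y": 0.004, "z": -0.013, "ax": 0, "ay": 0, "az": 0, "hand": -1},
    {"x": 0.033, "y": 0.006, "z": -0.021, "ax": 0, "ay": 0, "az": 0, "hand": -1},
    {"x": 0.044, "y": 0.007, "z": -0.03, "ax": 0, "ay": 0, "az": 0, "hand": -1},
    {"x": 0.053, "y": 0.009, "z": -0.04, "ax": 0, "ay": 0, "az": 0, "hand": -1}
  ]
}}

```text
time_s: 16.05
eef_pos: [603.4, 107.9, 161.4]
ee_rot: [-0.056, -0.703, -0.055, 0.706]
force: [-1.9, -1.7, 2.3]
grip_width: 0.004
```

Emit:
{"method": "carry_out", "body": {
  "targets": [
    {"x": 0.008, "y": 0.001, "z": -0.01, "ax": 0, "ay": 0, "az": 0, "hand": -1},
    {"x": 0.014, "y": 0.002, "z": -0.02, "ax": 0, "ay": 0, "az": 0, "hand": -1},
    {"x": 0.02, "y": 0.003, "z": -0.032, "ax": 0, "ay": 0, "az": 0, "hand": -1}
  ]
}}

```text
time_s: 16.42
eef_pos: [623.0, 111.0, 129.4]
ee_rot: [-0.056, -0.703, -0.055, 0.706]
force: [-2.3, -0.1, 2.4]
grip_width: 0.002
```

Run:
```python
from h import *
im=viewer.capture("side");cv2.imwrite("pics/p7.png",cv2.resize(im[60:300,160:420],None,fx=2.4,fy=2.4))
s=ctrl.sense();print(s["eef_pos"],s["force"])
```

```text
[623.06692908 110.96669393 127.69113882] [-0.53753385  0.72728303 -0.09436719]
```

View pics/p7.png

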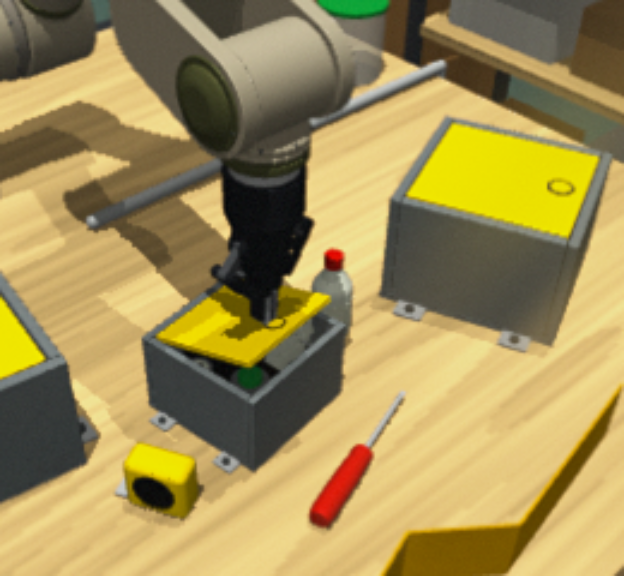

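The cover is nearly shut, with the fingers just behind the ring at crop (272,322). Now I'll continue down to the stop.

Emit:
{"method": "carry_out", "body": {
  "targets": [
    {"x": 0.006, "y": 0.001, "z": -0.01, "ax": 0, "ay": 0, "az": 0, "hand": -1},
    {"x": 0.012, "y": 0.002, "z": -0.019, "ax": 0, "ay": 0, "az": 0, "hand": -1},
    {"x": 0.016, "y": 0.002, "z": -0.026, "ax": 0, "ay": 0, "az": 0, "hand": -1},
    {"x": 0.016, "y": 0.002, "z": -0.031, "ax": 0, "ay": 0, "az": 0, "hand": -1},
    {"x": 0.016, "y": 0.002, "z": -0.034, "ax": 0, "ay": 0, "az": 0, "hand": -1}
  ]
}}

```text
time_s: 17.1
eef_pos: [639.3, 112.9, 96.3]
ee_rot: [-0.056, -0.704, -0.055, 0.706]
force: [0.8, 0.7, 2.9]
grip_width: 0.001
```

Emit:
{"method": "carry_out", "body": {
  "targets": [
    {"x": 0, "y": 0, "z": -0.002, "ax": 0, "ay": 0, "az": 0, "hand": -1},
    {"x": 0, "y": 0, "z": -0.003, "ax": 0, "ay": 0, "az": 0, "hand": -1}
  ]
}}

```text
time_s: 17.35
eef_pos: [639.0, 112.9, 93.4]
ee_rot: [-0.056, -0.704, -0.055, 0.706]
force: [1.7, 0.7, 3.3]
grip_width: 0.003
```

Emit:
{"method": "carry_out", "body": {
  "targets": [
    {"x": 0, "y": 0, "z": -0.002, "ax": 0, "ay": 0, "az": 0, "hand": -1},
    {"x": 0, "y": 0, "z": -0.003, "ax": 0, "ay": 0, "az": 0, "hand": -1}
  ]
}}

```text
time_s: 17.6
eef_pos: [639.1, 112.9, 92.0]
ee_rot: [-0.056, -0.704, -0.055, 0.706]
force: [-4.3, -0.5, 18.0]
grip_width: 0.001
```

Emit:
{"method": "carry_out", "body": {
  "targets": [
    {"x": 0, "y": 0, "z": -0.001, "ax": 0, "ay": 0, "az": 0, "hand": -1},
    {"x": 0, "y": 0, "z": -0.001, "ax": 0, "ay": 0, "az": 0, "hand": -1}
  ]
}}

```text
time_s: 17.85
eef_pos: [639.1, 112.9, 92.0]
ee_rot: [-0.056, -0.704, -0.055, 0.706]
force: [-6.4, -0.3, 19.4]
grip_width: 0.001
```

At the stop, at about 19 N. Now I'll lift off straight up and clear of the cover.

Emit:
{"method": "carry_out", "body": {
  "targets": [
    {"x": 0, "y": 0, "z": 0.015, "ax": 0, "ay": 0, "az": 0, "hand": -1},
    {"x": 0.01, "y": 0, "z": 0.06, "ax": 0, "ay": 0, "az": 0, "hand": -1},
    {"x": 0.02, "y": 0, "z": 0.11, "ax": 0, "ay": 0, "az": 0, "hand": -1},
    {"x": 0.02, "y": 0, "z": 0.16, "ax": 0, "ay": 0, "az": 0, "hand": -1},
    {"x": 0.02, "y": 0, "z": 0.2, "ax": 0, "ay": 0, "az": 0, "hand": -1}
  ]
}}

```text
time_s: 18.48
eef_pos: [658.4, 112.8, 291.1]
ee_rot: [-0.056, -0.703, -0.055, 0.706]
force: [0.4, -0.3, -0.6]
grip_width: -0.003
```

Emit:
{"method": "carry_out", "body": {
  "targets": [
    {"x": 0, "y": 0, "z": 0, "ax": 0, "ay": 0, "az": 0, "hand": -1},
    {"x": 0, "y": 0, "z": 0, "ax": 0, "ay": 0, "az": 0, "hand": -1},
    {"x": 0, "y": 0, "z": 0, "ax": 0, "ay": 0, "az": 0, "hand": -1},
    {"x": 0, "y": 0, "z": 0, "ax": 0, "ay": 0, "az": 0, "hand": -1},
    {"x": 0, "y": 0, "z": 0, "ax": 0, "ay": 0, "az": 0, "hand": -1}
  ]
}}

```text
time_s: 19.1
eef_pos: [658.7, 112.9, 288.8]
ee_rot: [-0.056, -0.703, -0.055, 0.707]
force: [1.2, -0.1, -0.3]
grip_width: 0.003
```

Run:
```python
from h import *
im=viewer.capture("side");cv2.imwrite("pics/p8.png",cv2.resize(im[60:300,160:420],None,fx=2.4,fy=2.4))
d=cv2.absdiff(im,cv2.imread("pics/side0.png")).max(2)
for n,(x0,y0,x1,y1) in dict(tape=(205,240,245,280),glue=(288,160,310,182),driver=(285,222,330,280),cover=(222,172,300,226)).items(): print(n,(d[y0:y1,x0:x1]>40).sum())
s=ctrl.sense();print(s["eef_pos"],s["force"],s["time_s"])
```

```text
tape 0
glue 171
driver 0
cover 911
[658.70530433 112.86815819 288.92826447] [ 0.15624537 -0.88028212  0.28762061] 19.15
```

View pics/p8.png

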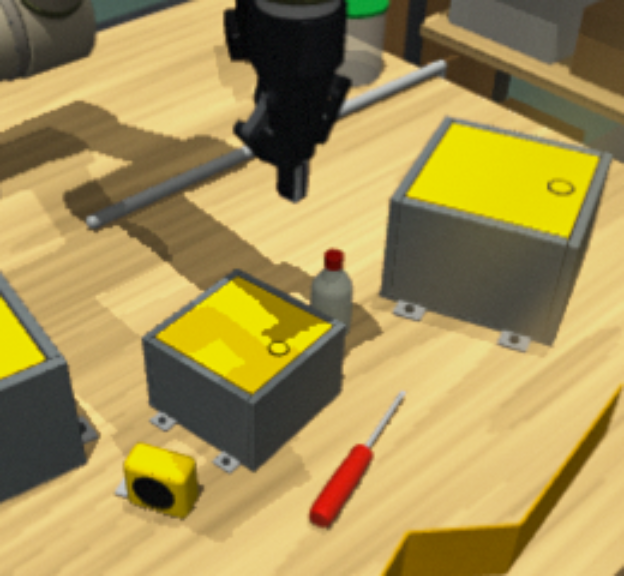

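The cover is flush more than 1 s after release, with its ring at crop (278,348), the same pixel as at the start. The tape and screwdriver are unchanged. The glue bottle stands in the same place, and the pixel change there is the arm's shadow.

```bash
python3 -c "
from rig import finish_job
print(finish_job())"
```

```text
the job is handed in; nothing more can be done
None
```

I pressed the cover of the 150 mm box (the middle one) and it popped open. I then pressed the green button to its stop, swept the cover shut from behind, pressed it in again and handed the job in at about 19 s. `finish_job` gives no verdict.

- **Final state:** more than 1 s after I let go, the cover is flush with its ring back at its starting pixel. The arm is clear, with about 0 N on the tool.
- **Bystanders:** the tape measure and screwdriver show no changed pixels. The glue bottle's pixels changed, but by eye it stands in the same place and only the arm's shadow differs.
- **Forces:** the highest I read was about 31 N, on the button, which is more than a gentle press; the limit is 60 N. The cover presses reached about 19 N.
- **One check that disagreed:** the button stopped at a measured fingertip height of 66 mm, where 62 mm was expected. I pressed it three times, including once with the tool moved 6 mm sideways, and it stopped at the same height each time. The force rose steadily to about 4 N over the last 6 mm or so before going rigid, so I took it as fully pressed; I never saw the button's travel directly.

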